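Meter two walnuts from a slide-gate hopper

ROBOT

A 6-joint arm with a two-finger parallel gripper is mounted at the origin on the work surface. World frame = base frame: x ahead of the robot, y to its left, z up, the work surface at z = 0. Lengths are in mm, angles in degrees, forces in N, time in s.
With the tool pointing down it reaches from about 350 to 850 mm from the base axis. Payload 8.1 kg.
Tool frame: the origin (TCP) lies midway between the tips of the shut fingers; the grasp point (between the pads) lies 19 mm behind it (grip_point_offset is the distance from the TCP to the grasp point, in mm); x points along the fingers, z is the direction in which the jaws open and shut, and the axes are right-handed (so a half turn about x gives the same grasp; the last joint's range is limited). The gripper opens to 85 mm and grips with 20 to 120 N. Pads are 22 mm wide; open, the fingers measure 114 mm over their backs; the gripper's body (76 mm by 85 mm) begins 54 mm behind the grasp point. The pads swing forward as they close: fully open they stand 13 mm farther back than shut.
Start: joints at [67.3, 7.471, 85.268, -0, 87.261, -4.893], TCP at [183.471, 571.265, 231.292] pointing down, gripper open.
Joint ranges: [-169.43, 169.43], [-51.17, 129.36], [1.28, 143.12], [-76.62, 256.62], [0, 156.53], [-152.29, 152.29]. Speed limits (degrees/s): [136.94, 136.94, 159.86, 180, 180, 180].

INTERFACE

Orientations are given as [roll, pitch, yaw] about the fixed x, y, z axes, in that order (R = Rz(yaw) Ry(pitch) Rx(roll)).
In Python, from bench import sense, snapshot, hand_in, grip_point_offset gives the robot as it stands.
- The arm moves only by the tool carry_out, never from a script. Its argument "rows" is one flat list of numbers, 7 for each row, row after row: the turn, a rotation vector about the tool's x, y, z in units of 8 degrees (1.0 is 8 degrees), then the shift along the tool's x, y, z in units of 25 mm (1.0 is 25 mm), then the gripper command: -1 is fully open, 1 is shut, values between are in proportion. A call has 1 to 5 rows; each row is the pose to reach, as a shift and turn from the pose commanded when the call began, along the tool's axes at that moment; what a row does not reach only later rows make up. A row lasts 1/10 s, in which the tool goes at most 50 mm and 8.59 degrees, less where a joint would pass 70% of its speed; a pose out of reach is approached as far as the arm can. A call with a gripper value outside its range is refused whole. The fingers move at their own pace and stop on an object; "force" is the grip in N (left out, the last holds). Time passes only in rows, so rows that repeat a pose let the fingers close. It gives the time, the measured TCP pose, the force and the opening at its end, in the units of the state.
- sense(): the state, without advancing time (a new reading comes with each control period).
- snapshot(name): name is "side" or "top" or "wrist"; returns a dict with "color" (420x560x3 uint8, red, green, blue), "fx", "fy", "cx", "cy" (pixels), "rvec" (rotation vector, rad) and "tvec" (3), from world to camera coordinates, as OpenCV has them; the wrist camera has in their place "T_tool_cam" (4x4, takes a point from camera to tool coordinates, whose origin is the TCP and whose axes are the tool frame's). Camera axes: x right, y down, z forward; pixel columns grow to the right and rows downward; lengths in mm; the calibration is good to about 2 mm. The wrist camera is an equidistant fisheye: a pixel r from the principal point sees the ray r / f radians off the axis. A picture is of the moment at which its call begins: read the wrist's pose just before it. There is no depth.
- hand_in(): hands the job in, once; it reports no verdict.
The state is a dict: "time": time; "joint_pos": joint angles; "qd": joint speeds; "joint_efforts": joint torques, N m; "tool_pos": TCP position; "tcp_rot": TCP orientation; "ft_force": force on the tool from outside, world axes, zero at the start; "wrist_torque": the same for the moment, N m; "finger_gap": finger opening in mm.
Only numpy, scipy, OpenCV 4.12 (cv2) and the standard library are available. Lean on these libraries where they do the work, as an engineer would, in place of code of your own. Each camera call takes 0.05 s, during which the arm holds its last target.

TASK

In the storeroom two slide-gate hoppers stand side by side. On the one that holds the round walnuts, draw the bottom gate partly open by its black knob, towards the robot, so that the walnuts in the two far cells drop into the steel pan beneath it and the one in the nearest cell stays in the hopper. Leave the other hopper, with the sugar blocks, shut.

Things in the scene. Friction and masses are not known exactly. Their poses are not given: they have to be found in the camera images.
- walnut_hopper: Fixed steel and clear-plastic hopper, 138 (x) by 146 (y) by 190 mm high, at left or right; its equal neighbour holds sugar blocks. Origin on the table under its middle; x points to the far end, away from the knob. One row of three open cells, 40 mm square, 4 mm dividers, centres at x = 44, 0, -44 mm, one walnut in each. Their only floor is the gate, upper face 115 mm over the table.
- walnut_gate (a joint): Opening of the walnut hopper's gate in m, 0 (shut) to 0.180; starts at 0 to 0.008. Grows as the gate is drawn to the hopper's -x (to the robot), uncovering the far (+x) cells first: its far edge is at hopper x = 0.068 - opening. 0.086 to 0.108 drops the two far walnuts and keeps the near one. About 2.5 N of friction; stays where left. Plate 5 mm thick, 50 mm wide.
- walnut_knob (a point): On the axis of the walnut gate's black knob, 33 mm above the gate's upper face, axes as the hopper's. The knob is an upright cylinder, 22 mm across, 50 mm high (115 to 165 mm over the table), 55 mm in front of the hopper's near end wall, at hopper x = -123 mm when shut; it moves with the gate. Can be pinched from above.
- walnut_pan: Loose open steel pan standing on the table under the walnut hopper, 176 (x) by 108 (y) by 65 mm high, walls 3 mm, 0.4 kg; origin at the centre of its underside. It already stands under the far cells and need not be moved.
- walnut1: Walnut in its shell, a brown ball 32 mm across with a seam, 14 g; origin at its centre, its axes turn as it rolls. It starts lying on the gate in the farthest (hopper x = 44 mm) cell of the walnut hopper.
- walnut2: Walnut in its shell, a brown ball 32 mm across with a seam, 14 g; origin at its centre, its axes turn as it rolls. It starts lying on the gate in the middle (hopper x = 0) cell of the walnut hopper.
- walnut3: Walnut in its shell, a brown ball 32 mm across with a seam, 14 g; origin at its centre, its axes turn as it rolls. It starts lying on the gate in the nearest (hopper x = -44 mm) cell of the walnut hopper.
- sugar_gate (a joint): Opening in m of the equal gate of the other hopper, the one with the brown sugar blocks (34 x 34 x 24 mm): 0 shut; starts at 0 to 0.008; to be left alone.

How it is judged:
By the outcome, as a careful person would: the job done as asked, in the order asked, and still so for the second after the job is handed in, with the robot touching nothing.
It also fails if it takes over 32 s, if anything falls off the work surface, if the arm or the gripper's body presses on something with over 40 N, if the wrist force passes 120 N, or if a joint passes its speed limit or range.

## Working session

There is one attempt and no reset: what is moved stays moved. The work goes in short steps, Python scripts to look and compute and a tool call to move; the robot and the scene stay as the last step left them, time stands still between calls to the robot, and variables do not carry over. Pictures are saved under pics/ and viewed, and the job is handed in when it is done.

Besides the shell and the picture viewer there is one more tool, called after "Call:" in YAML: its name, and indented under it one key for each argument. carry_out: Moves the arm, as the interface text tells. Its arguments: {"type":"object","properties":{"rows":{"type":"array","items":{"type":"number"}},"force":{"type":"number"}},"required":["rows"]}

```bash
mkdir -p pics; python3 - <<'E'
from bench import *
import cv2,json,numpy as np
s=sense();print({k:np.round(v,2).tolist() for k,v in s.items()}, grip_point_offset)
for n in ["side","top","wrist"]:
    p=snapshot(n);cv2.imwrite(f"pics/{n}0.png",p["color"][:,:,::-1])
    print(n,{k:np.round(v,4).tolist() for k,v in p.items() if k!="color"})
E
```

```text
{'time': 0.0, 'joint_pos': [67.3, 7.52, 85.33, 0.0, 87.26, -4.89], 'qd': [-0.01, -0.06, 0.12, 0.1, 0.03, 0.05], 'joint_efforts': [-0.0, -56.94, -50.05, -0.0, 0.01, -0.0], 'tool_pos': [183.26, 570.74, 230.23], 'tcp_rot': [174.5, 89.89, -113.31], 'ft_force': [0.08, 0.54, 0.46], 'wrist_torque': [0.03, 0.07, -0.02], 'finger_gap': 85.51} 18.700000000000003
side {'fx': 538.7651, 'fy': 538.7651, 'cx': 280.7445, 'cy': 210.8281, 'rvec': [2.3132, -0.8305, 0.2982], 'tvec': [-506.6839, 400.1665, 847.7742]}
top {'fx': 529.7336, 'fy': 529.7336, 'cx': 273.1402, 'cy': 199.8991, 'rvec': [2.149, -2.1692, 0.1679], 'tvec': [-20.0063, 650.1049, 795.9355]}
wrist {'fx': 325.1923, 'fy': 325.1923, 'cx': 278.8814, 'cy': 207.5789, 'T_tool_cam': [[-0.0003, -0.2713, 0.9625, -143.9055], [-0.0003, -0.9625, -0.2713, 68.2896], [1.0, -0.0003, 0.0002, -0.4329], [0.0, 0.0, 0.0, 1.0]]}
```

View pics/side0.png

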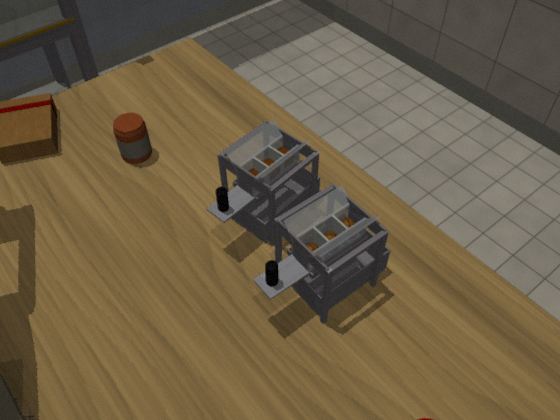

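View pics/top0.png

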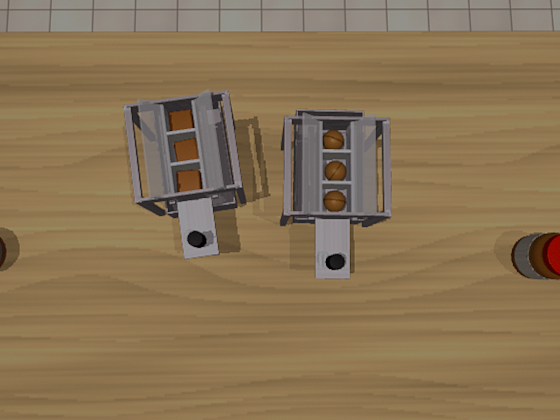

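View pics/wrist0.png

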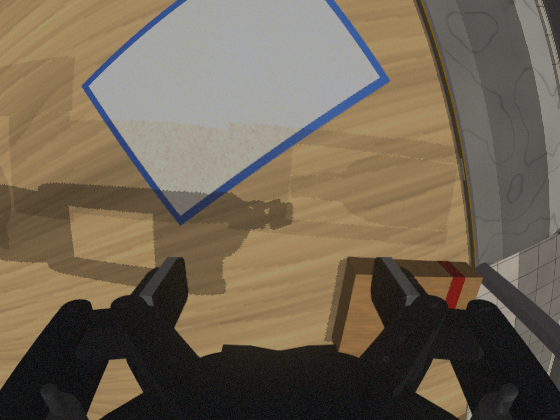

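The top view shows the walnuts in the right-hand hopper, with its knob near (335,261). The sugar hopper is on the left, with its knob near (197,239). I'll enlarge both views.

```bash
python3 - <<'E'
import cv2
a=cv2.imread("pics/top0.png")[95:290,270:405];cv2.imwrite("pics/topc.png",cv2.resize(a,None,fx=4,fy=3*4/4*1.0,interpolation=2) if 0 else cv2.resize(a,None,fx=3,fy=3,interpolation=cv2.INTER_CUBIC))
a=cv2.imread("pics/side0.png")[180:320,245:400];cv2.imwrite("pics/sidec.png",cv2.resize(a,None,fx=4,fy=4,interpolation=cv2.INTER_CUBIC))
E
```

```text
(no output)
```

View pics/topc.png

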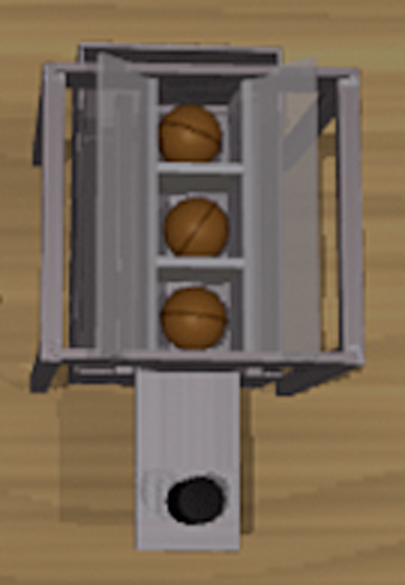

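View pics/sidec.png

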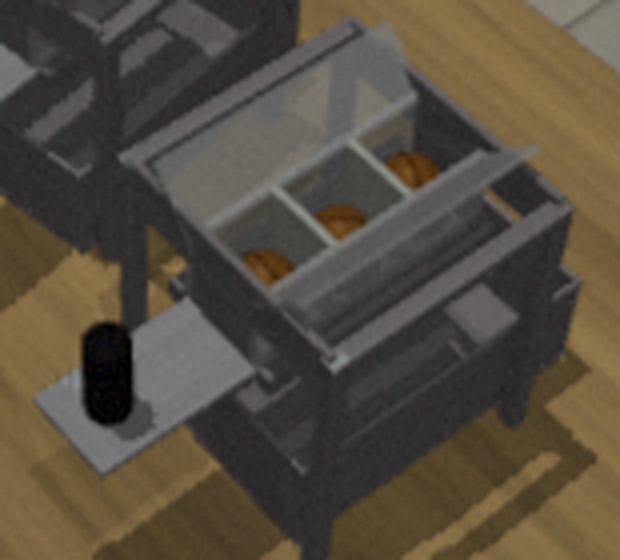

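```bash
cat > h.py <<'E'
import numpy as np,cv2
cams={"side":((538.7651,280.7445,210.8281),[2.3132,-0.8305,0.2982],[-506.6839,400.1665,847.7742]),
"top":((529.7336,273.1402,199.8991),[2.149,-2.1692,0.1679],[-20.0063,650.1049,795.9355])}
def ray(n,u,v):
    (f,cx,cy),r,t=cams[n];R=cv2.Rodrigues(np.array(r))[0]
    return -R.T@np.array(t),R.T@np.array([(u-cx)/f,(v-cy)/f,1])
def onz(n,u,v,z):
    c,d=ray(n,u,v);return (c+d*(z-c[2])/d[2]).round(1)
def proj(n,P):
    (f,cx,cy),r,t=cams[n];K=np.array([[f,0,cx],[0,f,cy],[0,0,1.]])
    return cv2.projectPoints(np.array(P,float).reshape(-1,3),np.array(r),np.array(t),K,None)[0].reshape(-1,2)
E
python3 - <<'E'
from h import *
T=lambda u,v,z:onz("top",270+(u-1)/3,95+(v-1)/3,z)
S=lambda u,v,z:onz("side",245+(u-1.5)/4,180+(v-1.5)/4,z)
print("cam",ray("top",0,0)[0],ray("side",0,0)[0])
for n,F,L in (("T",T,[("pl nL",135,549,115),("pl nR",239,549,115),("pl fL",135,372,115),("pl fR",239,372,115),("knob",199,502,165),("w1",190,135,131),("w2",197,228,131),("w3",193,318,131),("frame nL",42,358,190),("frame nR",360,358,190),("fL",44,64,190),("fR",358,70,190)]),
 ("S",S,[("pl nL",36,400,115),("pl nR",103,473,115),("knobtop",107,333,165),("knobbot",107,412,115),("frame nR",332,360,190),("nL",124,157,190),("fR",572,208,190),("fL",352,20,190)])):
  for l in L: print(n,l[0],F(*l[1:]))
E
```

```text
cam [535.38843819 -10.00386155 877.38765447] [ 239.88533038 -515.20808411  901.44248555]
T pl nL [527.8 -82.8 115. ]
T pl nR [ 527.3 -132.4  115. ]
T pl fL [612.3 -84.6 115. ]
T pl fR [ 611.9 -134.9  115. ]
T knob [ 548.7 -107.1  165. ]
T w1 [ 725.4 -112.   131. ]
T w2 [ 679.7 -114.2  131. ]
T w3 [ 636.2 -111.2  131. ]
T frame nL [611.2 -36.8 190. ]
T frame nR [ 610.  -175.8  190. ]
T fL [743.3 -39.5 190. ]
T fR [ 739.7 -180.2  190. ]
S pl nL [526.6 -84.1 115. ]
S pl nR [ 526.1 -131.1  115. ]
S knobtop [ 551.1 -104.2  165. ]
S knobbot [ 546.4 -108.5  115. ]
S frame nR [ 601.2 -185.2  190. ]
S nL [603.5 -51.3 190. ]
S fR [ 730.8 -192.8  190. ]
S fL [733.6 -54.6 190. ]
```

```bash
cat > plan.py <<'E'
import sys,numpy as np
from bench import sense
from scipy.spatial.transform import Rotation as Ro
def plan(p,jaw):  # p target TCP, jaw = tool z dir in world
    s=sense();R=Ro.from_euler('xyz',s["tcp_rot"],degrees=True)
    z=np.array(jaw,float);z/=np.linalg.norm(z)
    x=np.array([0,0,-1.]);y=np.cross(z,x)
    G=Ro.from_matrix(np.c_[x,y,z])
    print("t",s["time"],"pos",np.round(s["tool_pos"],1),"gap",s["finger_gap"],"F",np.round(s["ft_force"],1),"j",np.round(s["joint_pos"],1))
    print("R cols",R.as_matrix().round(3).tolist())
    print("turn units",((R.inv()*G).as_rotvec(degrees=True)/8).round(3),"shift units",(R.inv().apply(np.array(p)-s["tool_pos"])/25).round(3))
E
python3 - <<'E'
from plan import plan
plan([549.5,-107,230],[0.0255,1,0]);plan([549.5,-107,230],[-0.0255,-1,0])
E
```

```text
t 0.15 pos [183.3 570.9 230.4] gap 85.28613315732277 F [-0.3  0.   0.1] j [67.3  7.5 85.3 -0.  87.3 -4.9]
R cols [[-0.001, -0.952, 0.306], [-0.001, 0.306, 0.952], [-1.0, 0.0, -0.001]]
turn units [-2.043e+00 -1.000e-02 -2.000e-03] shift units [  0.047 -22.238 -21.337]
t 0.15 pos [183.3 570.9 230.4] gap 85.28613315732277 F [-0.3  0.   0.1] j [67.3  7.5 85.3 -0.  87.3 -4.9]
R cols [[-0.001, -0.952, 0.306], [-0.001, 0.306, 0.952], [-1.0, 0.0, -0.001]]
turn units [ 2.0457e+01 -3.0000e-03  1.5000e-02] shift units [  0.047 -22.238 -21.337]
```

Call:
carry_out:
  rows: [-2.04,0,0,0,-22.2,-21.3,-1,-2.04,0,0,0,-22.2,-21.3,-1,-2.04,0,0,0,-22.2,-21.3,-1,-2.04,0,0,0,-22.2,-21.3,-1,-2.04,0,0,0,-22.2,-21.3,-1]

```text
time: 0.65
tool_pos: [302.6, 349.5, 231.0]
tcp_rot: [165.0, 90.0, -106.4]
ft_force: [0.7, 0.1, 0.3]
finger_gap: 85.3
```

```bash
python3 -c "
from plan import plan
plan([549.5,-107,230],[0.0255,1,0])"
```

```text
t 0.65 pos [302.6 349.5 231. ] gap 85.34302174465533 F [0.7 0.1 0.3] j [ 42.8 -14.4 106.3  -0.   88.1 -45.8]
R cols [[-0.0, -1.0, 0.025], [-0.0, 0.025, 1.0], [-1.0, 0.0, -0.0]]
turn units [ 0.001 -0.002 -0.   ] shift units [  0.043 -10.336 -18.003]
```

Call:
carry_out:
  rows: [0,0,0,0,-10.3,-18,-1,0,0,0,0,-10.3,-18,-1,0,0,0,0,-10.3,-18,-1,0,0,0,0,-10.3,-18,-1,0,0,0,0,-10.3,-18,-1]

```text
time: 1.15
tool_pos: [421.2, 129.2, 231.3]
tcp_rot: [-66.6, 90.0, 21.9]
ft_force: [0.8, 0.7, -0.4]
finger_gap: 85.1
```

```bash
python3 -c "
from plan import plan
plan([549.5,-107,230],[0.0255,1,0])"
```

```text
t 1.15 pos [421.2 129.2 231.3] gap 85.13030062719307 F [ 0.8  0.7 -0.4] j [ 10.4 -18.1 109.3   0.   88.8 -78.1]
R cols [[0.0, -1.0, 0.026], [0.0, 0.026, 1.0], [-1.0, -0.0, 0.0]]
turn units [-0.003  0.001  0.003] shift units [ 0.053 -5.375 -9.312]
```

Call:
carry_out:
  rows: [0,0,0,0,-5.38,-9.31,-1,0,0,0,0,-5.38,-9.31,-1,0,0,0,0,-5.38,-9.31,-1,0,0,0,0,-5.38,-9.31,-1,0,0,0,0,-5.38,-9.31,-1]

```text
time: 1.65
tool_pos: [540.7, -90.5, 231.1]
tcp_rot: [11.7, 90.0, 100.2]
ft_force: [1.2, 0.4, -0.3]
finger_gap: 85.7
```

Call:
carry_out:
  rows: [0,0,0,0,-0.6,-1,-1,0,0,0,0,-0.6,-1,-1]

```text
time: 1.85
tool_pos: [555.2, -117.5, 230.4]
tcp_rot: [126.3, 89.9, -145.4]
ft_force: [-1.1, 0.3, -0.7]
finger_gap: 85.5
```

```bash
python3 - <<'E'
from plan import plan
plan([549.5,-107,129],[0.0255,1,0])
from bench import *
import cv2
p=snapshot("wrist");cv2.imwrite("pics/w1.png",p["color"][:,:,::-1])
p=snapshot("side");cv2.imwrite("pics/s1.png",p["color"][:,:,::-1])
E
```

```text
t 1.85 pos [ 555.2 -117.5  230.4] gap 85.47031739641315 F [-1.1  0.3 -0.7] j [-1.710e+01  2.500e+00  9.060e+01 -1.000e-01  8.690e+01 -1.054e+02]
R cols [[-0.001, -1.0, 0.03], [-0.001, 0.03, 1.0], [-1.0, 0.001, -0.001]]
turn units [-0.031 -0.005 -0.007] shift units [4.054 0.237 0.416]
```

View pics/w1.png

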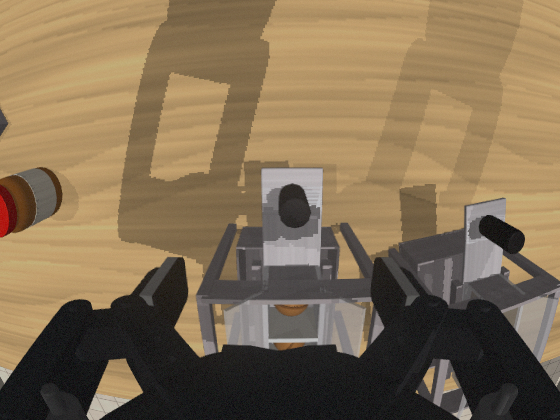

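View pics/s1.png

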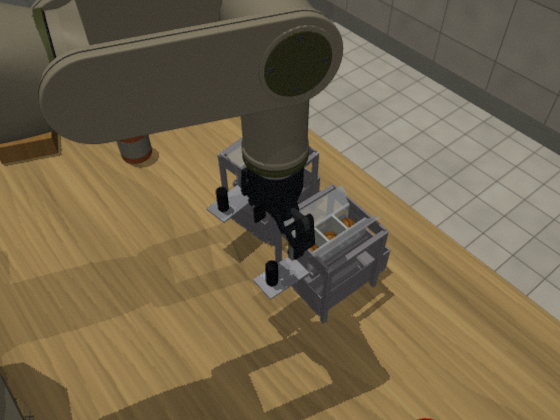

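The wrist view shows the knob at about (293,205), between the fingers and slightly off centre. The TCP overshot by about 10 mm, so I'll cross-check the position.

```bash
python3 - <<'E'
from plan import plan
plan([549.5,-107,129],[0.0255,1,0])
from bench import *
import numpy as np,cv2
from scipy.spatial.transform import Rotation as Ro
s=sense();p=snapshot("wrist")
R=Ro.from_euler('xyz',s["tcp_rot"],degrees=True).as_matrix();T=p["T_tool_cam"];T=np.array(T)
T=np.array(T)
M=np.eye(4);M[:3,:3]=R;M[:3,3]=s["tool_pos"];W=M@T
for P in ([549.5,-107,165],[549.5,-107,115],[527.5,-83,115],[527.2,-132,115]):
    q=np.linalg.inv(W)@np.array(P+[1]);q=q[:3]
    th=np.arctan2(np.hypot(q[0],q[1]),q[2]);r=p["fx"]*th/np.hypot(q[0],q[1])
    print(P,p["cx"]+q[0]*r,p["cy"]+q[1]*r)
c=p["color"][150:290,240:380,::-1];cv2.imwrite("pics/w2.png",cv2.resize(c,None,fx=4,fy=4,interpolation=2))
E
```

```text
t 1.95 pos [ 554.3 -114.3  230.5] gap 85.39854374838677 F [-0.2  1.4  0.3] j [ -16.9    2.3   90.8    0.    87.  -105.3]
R cols [[-0.001, -1.0, 0.027], [0.001, 0.027, 1.0], [-1.0, 0.001, 0.001]]
turn units [-0.014  0.004 -0.01 ] shift units [4.062 0.193 0.285]
[549.5, -107, 165] 290.22537944574 214.0133839562626
[549.5, -107, 115] 288.1270487823538 196.4229731727366
[527.5, -83, 115] 317.13438844124664 169.31380156244688
[527.2, -132, 115] 256.5841868213273 170.49693835085165
```

View pics/w2.png

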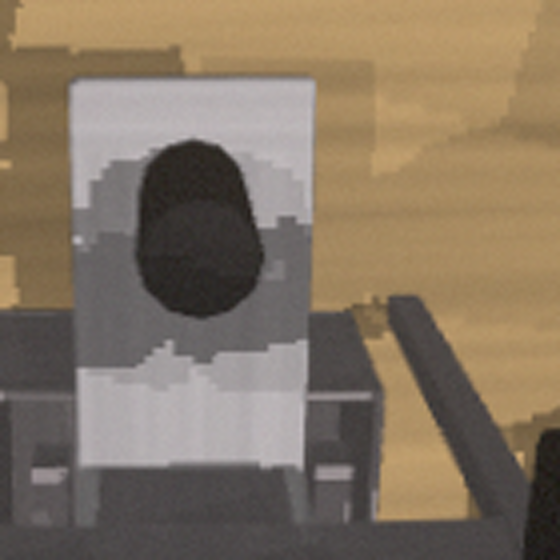

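The predicted knob top (290,214) matches the picture. Next I'll descend.

Call:
carry_out:
  rows: [0,0,0,0.5,0.2,0.29,-1,0,0,0,2,0.2,0.29,-1,0,0,0,3.2,0.2,0.29,-1,0,0,0,4.05,0.2,0.29,-1,0,0,0,4.05,0.2,0.29,-1]

```text
time: 2.5
tool_pos: [546.7, -104.3, 126.3]
tcp_rot: [73.9, 89.6, 162.5]
ft_force: [-0.7, -0.3, -0.6]
finger_gap: 85.0
```

```bash
python3 - <<'E'
from plan import plan
plan([549.5,-107,129],[0.0255,1,0])
E
```

```text
t 2.5 pos [ 546.7 -104.3  126.3] gap 84.98027714410065 F [-0.7 -0.3 -0.6] j [ -16.1    5.4   98.7    0.    76.3 -104.7]
R cols [[-0.006, -1.0, 0.024], [0.002, 0.024, 1.0], [-1.0, 0.007, 0.002]]
turn units [ 0.009  0.013 -0.047] shift units [-0.109 -0.113 -0.105]
```

Small correction, settle, then close.

Call:
carry_out:
  rows: [0,0,0,-0.08,0,-0.1,-1,0,0,0,-0.08,0,-0.1,-1]

```text
time: 2.7
tool_pos: [551.0, -109.1, 134.6]
tcp_rot: [-106.5, 89.8, -18.0]
ft_force: [0.6, -0.5, 1.0]
finger_gap: 85.2
```

```bash
python3 - <<'E'
from plan import plan
plan([549.5,-107,129],[0.0255,1,0])
E
```

```text
t 2.7 pos [ 551.  -109.1  134.6] gap 85.24344079832657 F [ 0.6 -0.5  1. ] j [ -16.4    5.2   98.    -0.    76.6 -105. ]
R cols [[0.003, -1.0, 0.025], [-0.001, 0.025, 1.0], [-1.0, -0.003, -0.001]]
turn units [ 0.001 -0.007  0.025] shift units [0.225 0.063 0.083]
```

Call:
carry_out:
  rows: [0,0,0,0.1,0,0.05,-1,0,0,0,0.1,0,0.05,-1,0,0,0,0.1,0,0.05,-1]

```text
time: 3.0
tool_pos: [550.0, -107.8, 130.1]
tcp_rot: [-103.5, 90.0, -15.0]
ft_force: [0.4, -0.2, 1.3]
finger_gap: 85.5
```

Call:
carry_out:
  rows: [0,0,0,0,0,0,1,0,0,0,0,0,0,1,0,0,0,0,0,0,1,0,0,0,0,0,0,1,0,0,0,0,0,0,1]
  force: 30

```text
time: 3.5
tool_pos: [549.7, -106.9, 129.7]
tcp_rot: [4.2, 89.9, 92.7]
ft_force: [0.1, 4.4, 0.7]
finger_gap: 21.5
```

Call:
carry_out:
  rows: [0,0,0,0,0,0,1,0,0,0,0,0,0,1,0,0,0,0,0,0,1]

```text
time: 3.8
tool_pos: [549.7, -106.9, 129.7]
tcp_rot: [4.2, 89.9, 92.8]
ft_force: [-1.1, 5.0, 3.0]
finger_gap: 21.3
```

```bash
python3 - <<'E'
from plan import plan
plan([549.5-93,-107+2.4,129],[0.0255,1,0])
from bench import *
import cv2
p=snapshot("wrist");cv2.imwrite("pics/w3.png",p["color"][:,:,::-1])
E
```

```text
t 3.8 pos [ 549.7 -106.9  129.7] gap 21.284426354373366 F [-1.1  5.   3. ] j [-1.630e+01  5.400e+00  9.830e+01  1.000e-01  7.630e+01 -1.048e+02]
R cols [[-0.0, -1.0, 0.026], [0.001, 0.026, 1.0], [-1.0, 0.0, 0.001]]
turn units [-0.001  0.008 -0.001] shift units [ 2.70e-02  3.73e+00 -2.00e-03]
```

View pics/w3.png

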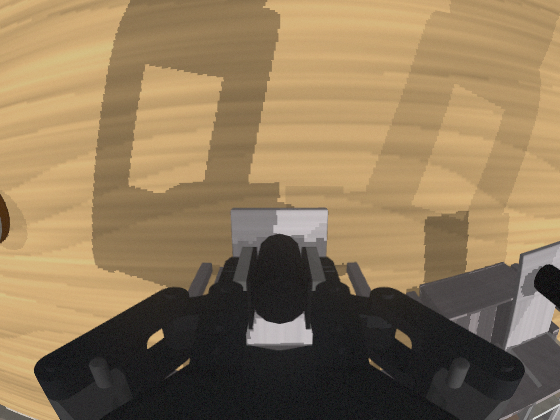

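The wrist view shows the knob held between the pads with a 21.3 mm gap. I'll pull slowly along tool +y.

Call:
carry_out:
  rows: [0,0,0,0,0.15,0,1,0,0,0,0,0.35,0,1,0,0,0,0,0.6,0,1,0,0,0,0,0.8,0,1,0,0,0,0,1,0,1]

```text
time: 4.35
tool_pos: [525.1, -106.4, 129.7]
tcp_rot: [-52.4, 89.9, 36.1]
ft_force: [2.3, 4.5, -0.8]
finger_gap: 21.1
```

Call:
carry_out:
  rows: [0,0,0,0,0.2,0,1,0,0,0,0,0.4,0,1,0,0,0,0,0.6,0,1,0,0,0,0,0.8,0,1,0,0,0,0,1,0,1]

```text
time: 4.85
tool_pos: [500.1, -105.8, 129.7]
tcp_rot: [-55.5, 89.9, 33.0]
ft_force: [2.8, 5.2, -0.2]
finger_gap: 21.3
```

Call:
carry_out:
  rows: [0,0,0,0,0.2,0,1,0,0,0,0,0.4,0,1,0,0,0,0,0.6,0,1,0,0,0,0,0.8,0,1,0,0,0,0,1,0,1]

```text
time: 5.35
tool_pos: [475.1, -105.2, 129.6]
tcp_rot: [-54.5, 89.9, 34.0]
ft_force: [3.2, 4.5, -0.2]
finger_gap: 21.0
```

```bash
python3 - <<'E'
from plan import plan
plan([549.5-93,-107+2.4,129],[0.0255,1,0])
from bench import *
import cv2
p=snapshot("side");cv2.imwrite("pics/s4.png",p["color"][:,:,::-1])
E
```

```text
t 5.35 pos [ 475.1 -105.2  129.6] gap 21.016303618912765 F [ 3.2  4.5 -0.2] j [-1.860e+01 -6.200e+00  1.098e+02  1.000e-01  7.630e+01 -1.071e+02]
R cols [[0.001, -1.0, 0.026], [0.001, 0.026, 1.0], [-1.0, -0.001, 0.001]]
turn units [-0.001  0.006  0.009] shift units [0.025 0.743 0.005]
```

View pics/s4.png

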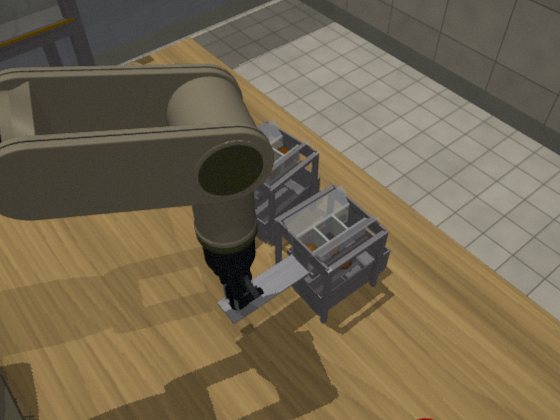

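The side view shows the far and middle cells already empty, with walnuts in the pan near (347,262). I'll finish the pull to 93 mm.

Call:
carry_out:
  rows: [0,0,0,0,0.2,0,1,0,0,0,0,0.4,0,1,0,0,0,0,0.6,0,1,0,0,0,0,0.74,0,1,0,0,0,0,0.74,0,1]

```text
time: 5.9
tool_pos: [456.1, -104.8, 129.6]
tcp_rot: [-2.2, 90.0, 86.3]
ft_force: [-0.5, 5.9, 2.4]
finger_gap: 20.8
```

```bash
python3 - <<'E'
from plan import plan
plan([549.5-93,-107+2.4,129],[0.0255,1,0])
from bench import *
import cv2
for n in("side","top"):
  p=snapshot(n);cv2.imwrite(f"pics/{n}5.png",p["color"][:,:,::-1])
a=cv2.imread("pics/top5.png")[95:290,270:405]; b=cv2.imread("pics/side5.png")[180:320,245:400]
a=cv2.resize(a,None,fx=3,fy=3,interpolation=2);b=cv2.resize(b,(0,0),fx=2.5,fy=2.5,interpolation=2)
b=cv2.copyMakeBorder(b,0,a.shape[0]-b.shape[0],0,0,0);cv2.imwrite("pics/c5.png",cv2.hconcat([a,b]))
E
```

```text
t 5.9 pos [ 456.1 -104.8  129.6] gap 20.834935121302102 F [-0.5  5.9  2.4] j [ -19.3   -9.2  112.6    0.    76.6 -107.8]
R cols [[0.0, -1.0, 0.026], [0.001, 0.026, 1.0], [-1.0, -0.0, 0.001]]
turn units [-0.003  0.006  0.   ] shift units [ 0.024 -0.016  0.007]
```

View pics/c5.png

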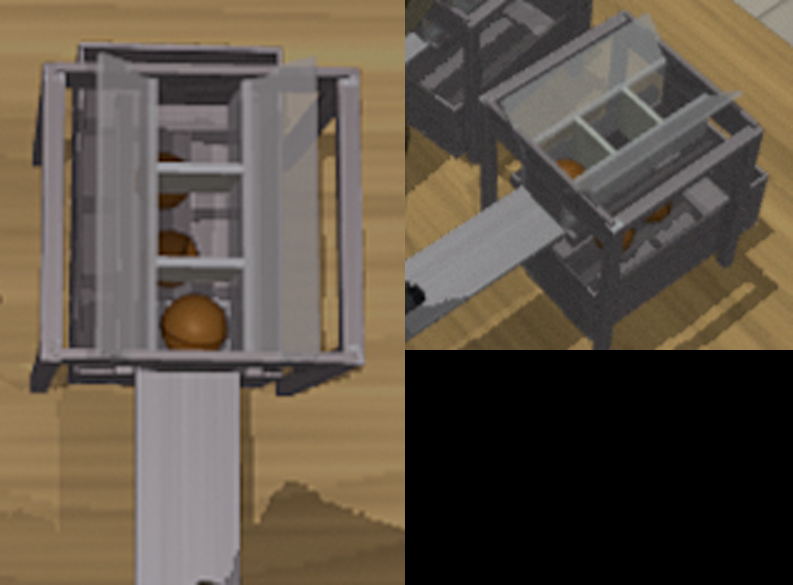

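The far and middle cells are empty, two walnuts lie in the pan, and the near walnut is still on the gate. I'll release and lift.

Call:
carry_out:
  rows: [0,0,0,0,0,0,-1,0,0,0,0,0,0,-1,0,0,0,0,0,0,-1,0,0,0,0,0,0,-1,0,0,0,0,0,0,-1]

```text
time: 6.5
tool_pos: [456.2, -105.4, 129.5]
tcp_rot: [163.3, 90.0, -108.2]
ft_force: [-1.6, -0.1, 0.1]
finger_gap: 85.8
```

Call:
carry_out:
  rows: [0,0,0,-0.3,0,0,-1,0,0,0,-0.9,0,0,-1,0,0,0,-1.8,0,0,-1,0,0,0,-2.8,0,0,-1,0,0,0,-3.8,0,0,-1]

```text
time: 7.0
tool_pos: [456.1, -105.3, 226.0]
tcp_rot: [-122.7, 90.0, -34.2]
ft_force: [0.8, 0.6, 0.4]
finger_gap: 85.4
```

Call:
carry_out:
  rows: [0,0,0,-0.7,0.7,0,-1,0,0,0,-1,1.0,0,-1,0,0,0,-1,1,0,-1,0,0,0,-1,1,0,-1,0,0,0,-1,1,0,-1]

```text
time: 7.5
tool_pos: [431.0, -104.5, 248.3]
tcp_rot: [69.1, 89.9, 157.6]
ft_force: [-0.7, 0.2, -0.3]
finger_gap: 85.3
```

```bash
python3 - <<'E'
from plan import plan
plan([549.5-93,-107+2.4,129],[0.0255,1,0])
from bench import *
import cv2
for n in("side","top"):
  p=snapshot(n);cv2.imwrite(f"pics/{n}6.png",p["color"][:,:,::-1])
a=cv2.imread("pics/top6.png")[85:370,120:405]; b=cv2.imread("pics/side6.png")[180:340,205:400]
a=cv2.resize(a,None,fx=2,fy=2,interpolation=2);b=cv2.resize(b,(0,0),fx=1.15,fy=1.15,interpolation=2)
b=cv2.copyMakeBorder(b,0,a.shape[0]-b.shape[0],0,0,0);cv2.imwrite("pics/c6.png",cv2.hconcat([a,b]))
E
```

```text
t 7.5 pos [ 431.  -104.5  248.3] gap 85.31572566648285 F [-0.7  0.2 -0.3] j [ -20.3  -17.8  107.3    0.    90.6 -108.8]
R cols [[-0.002, -1.0, 0.026], [0.001, 0.026, 1.0], [-1.0, 0.002, 0.001]]
turn units [-0.004  0.005 -0.012] shift units [ 4.769 -1.028  0.018]
```

View pics/c6.png

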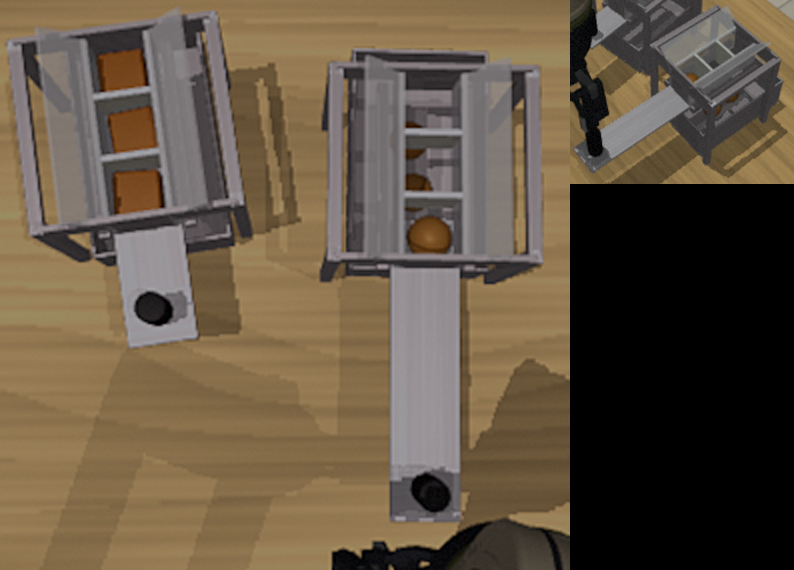

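View pics/side6.png

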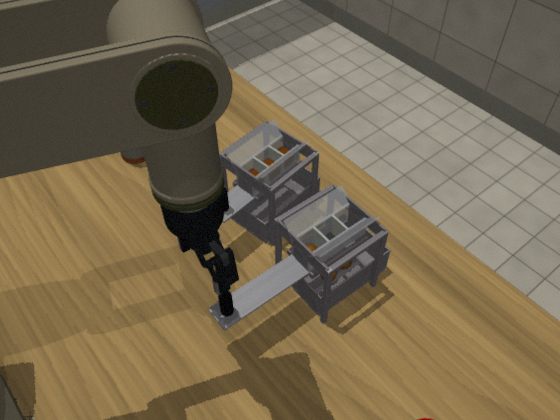

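```bash
python3 - <<'E'
from h import *
print(onz("top",120+390/2,85+520/2,115),onz("top",120+460/2,85+520/2,115))
from bench import *
s=sense();print(s["time"],s["qd"]);print(hand_in())
E
```

```text
[434.4 -81.3 115. ] [ 433.8 -130.5  115. ]
7.6 [-0.03689196 -0.06900742 -0.28738511  0.05441013  0.0912839  -0.11374089]
the job is handed in; nothing more can be done
None
```

I drew the walnut hopper's gate (the right-hand one) 93 mm towards the robot by its black knob, let go, lifted clear and handed in at about 7.6 s.

- **Gate opening:** The plate's near edge moved from x ≈ 527.5 to 434 mm in the top picture, and the arm's own reading gives the same 93.5 mm. The gate started somewhere between 0 and 8 mm open, so it now stands at about 93–102 mm, inside the 86–108 mm band. I did not measure the starting opening more closely than that.
- **Walnuts:** In the last pictures, the far and middle cells are empty and two walnuts lie in the pan. The third is still on the gate in the nearest cell.
- **Other hopper:** The arm never touched the sugar hopper, and its gate and blocks look unchanged.
- **Robot:** The gripper was open and touching nothing at the end. Forces read at the end of each move were a few N.
- **Position error before the grasp:** The arm overshot by up to 10 mm on the approach and swung a few mm on the descent. I corrected both before closing on the knob.

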